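# Close the wheel drill jig and lock it with the ball-lock pin

## Robot

A 6-joint arm with a two-finger parallel gripper is mounted at the origin on a cart in front of the work surface, level with it; the furniture and walls round the work are solid. World frame = base frame: x ahead of the robot, y to its left, z up, the work surface at z = 0. Lengths are in mm, angles in degrees, forces in N, time in s.
With the tool pointing down it reaches from about 350 to 850 mm from the base axis. Payload 8.1 kg.
Tool frame: the origin (TCP) lies at the very end of the fingers, on their centre line; the grasp point (between the pads) lies 19 mm behind it; z points along the fingers, y is the line along which they close (so a half turn about z gives the same grasp; the last joint's range is limited). The gripper opens to 85 mm and grips with 20 to 120 N. Pads are 22 mm wide; open, the fingers measure 114 mm over their backs; the gripper's body (76 mm by 85 mm) begins 54 mm behind the grasp point. The pads swing forward as they close: fully open they stand 13 mm farther back than shut.
Start: joints at [-81.44, 7.471, 85.268, -0, 87.261, -4.893], TCP at [139.609, -583.536, 231.292] pointing down, gripper open.
Joint ranges: [-169.43, 169.43], [-51.17, 129.36], [1.28, 143.12], [-76.62, 256.62], [0, 156.53], [-152.29, 152.29]. Speed limits (degrees/s): [136.94, 136.94, 159.86, 180, 180, 180].

## Interface

Orientations are given as [roll, pitch, yaw] about the fixed x, y, z axes, in that order (R = Rz(yaw) Ry(pitch) Rx(roll)).
In Python, from bench import * gives the robot as it stands.
- The arm moves only by the tool play_rows, never from a script. Its argument "increments" is a list of rows, each a list of 3 entries, a list of its own where there are three numbers: the gripper's target within -1 to 1 (fully open at 1, half-way at 0, shut at -1), then the shift along the tool's x, y, z in mm, then the turn about the tool's z in rad. A call has 1 to 12 rows; each row shifts and turns the commanded pose from where the row before left it, along the tool's axes as they then stand; what a row does not reach is not made up. A row lasts 1/12 s, in which the tool goes at most 41.7 mm and 7.16 degrees, less where a joint would pass 70% of its speed; a pose out of reach is approached as far as the arm can. A call is refused whole if a number of a shift passes 41.7 or a number of a turn 0.125, either way. A call with a gripper value outside its range is refused whole. The fingers move at their own pace and stop on an object; "force" is the grip in N (left out, the last holds). Time passes only in rows, so rows that do not move let the fingers close. It gives the time, the measured TCP pose, the force, the opening and the grip force at its end, in the units of the state.
- sense(): the state, without advancing time (a new reading comes with each control period).
- snapshot(name): name is "side" or "top" or "wrist"; returns a dict with "color" (480x640x3 uint8, red, green, blue), "intrinsics" (3x3 intrinsics, pixels), "world_from_camera" (4x4, takes a point from camera to world coordinates). Camera axes: x right, y down, z forward; pixel columns grow to the right and rows downward; lengths in mm; the calibration is good to about 2 mm. A picture is of the moment at which its call begins. There is no depth.
- hand_in(): hands the job in; it is judged then, once.
Trained networks look in a picture, given as the dict that the camera call returned (one of the last four; its "shot" number tells which), for a name from the list of things; names that differ only in an ending like _2 or _b are one class to them, and where a whole thing is asked for, a point or a joint stands for the part that bears it (a point fixed in the world has none). Each returns a list of dicts, best first, with "p" (0 to 1); they miss things now and then, are a little off and sometimes report something else, mostly with a low value. They report only what shows in the picture. A call takes as long as a camera call.
- find_in(query, picture): "xyz" ([x, y, z] in mm, in the coordinates of the camera as it stood for that picture, good to about 4 mm: the middle of the surface that is visible of it).
- regions_of(query, picture): "mask" (480x640 bool, what is visible of it).
- pinpoint(query, picture): "xyz" ([x, y, z] in mm, in the coordinates of the camera as it stood for that picture, good to about 4 mm: a listed point, or the origin of a listed thing).
The state is a dict: "time": time; "joint_pos": joint angles; "qd": joint speeds; "joint_efforts": joint torques, N m; "tool_pos": TCP position; "tcp_rot": TCP orientation; "ft_force": force on the tool from outside, world axes, zero at the start; "wrist_torque": the same for the moment, N m; "finger_gap": finger opening in mm; "grip_force": force on a finger pad.
Only numpy, scipy, OpenCV 4.12 (cv2) and the standard library are available. Lean on these libraries where they do the work, as an engineer would, in place of code of your own. Each camera call takes 0.05 s, during which the arm holds its last target. There are 200 camera calls.

## Task

Get the wheel jig ready for drilling: swing its bush plate shut, right up against the stop, then pin it with the long ball-lock pin from the wooden rack - pressed down by its button through the clevis, the plate and the lower lug until the head sits on the clevis, and let go so that the button springs out and the balls lock. Push firmly but never force it: if the pin sticks, the plate is not fully shut. Leave the short pin, the wheel and the tools where they are.

Things in the scene. Friction and masses are not known exactly. Their poses are not given: they have to be found in the camera images.
- jig: Fixed drill jig, grey base 250 x 130 x 12 mm. Origin on the table, z up; x axis from the pivot post (x -100 mm) through the wheel nest (x -35) to the steel clevis (x +85). The clevis is a C block 44 mm wide in x, open towards -y: upper lug 64 to 76 mm above the table, slot 50 to 64, lower lug 40 to 50, free below. Its spine (y +25 to +41 mm) carries the stop screw of the plate's swing.
- clevis_hole (a point): Centre of the mouth of the clevis's vertical hole, on the upper lug's top face, 76 mm above the table. The hole is 17.2 mm wide and goes through both lugs.
- bush_plate (a joint): Bush plate, aluminium bar 226 x 36 x 10 mm swinging level on the pivot. Rad: 0 = its pin hole in line with the clevis holes; grows as it opens (clockwise from above, to the jig's -y); starts at 0.45 to 0.75; stop at -0.0055 (hole 1 mm past the line; the pin's nose draws it back). Stiff pivot, dry friction about 1 N m (9 N at the knob); stays where left. Over 2 mm off line the pin jams on it.
- plate_hole (a point): Centre of the bush plate's own pin hole (17.2 mm), on its top face 62 mm above the table (underside 52 mm), 185 mm from the pivot.
- plate_knob (a point): Black upright knob on the bush plate: round, 19 to 21 mm across (12 mm at its foot), 62 to 106 mm above the table, 115 mm from the pivot; this point is on its axis 88 mm above the table.
- bush_plate_hinge (a point): Vertical pivot axis of the bush plate, at the height of the plate's top face, 62 mm above the table; the shut plate points along the jig's +x.
- lock_pin: The long ball-lock pin (0.18 kg). Origin: nose tip, z up to the button. Nose 12 widening to 16 mm over 5 mm; shank 16 mm to 57 mm; head 57 to 84; button 14 mm wide, 84 to 91. Four balls at 13 to 19 mm stand out 2.5 mm a side while the button is out: the pin stands on them on a 17 mm hole, nose 13 mm in. Home, head on the clevis, the tip is 19 mm above the table, balls 2 mm below the lower lug.
- pin_head (a point): Centre of the long pin's round knurled head (28 mm across, 27 mm high): on its axis 70.5 mm above the nose tip, 13.5 mm above the head's underside, 20.5 mm below the button's top.
- pin_button (a joint): Push button of the long pin, m: 0 = out (balls out and locked), 0.005 = fully in (balls drawn in); spring 2.5 N at 0, 5 N at 0.005. The balls pass a hole from about 0.0035; inside a hole they hold the button about 0.004 in.
- short_pin_head (a point): Centre of the head of the other pin in the rack: same head and button, but its shank is only 39 mm long, so it stands 18 mm lower. Not for this job.
- pin_rack: Fixed wooden pin rack, 60 (x) x 136 (y) x 30 mm, origin under its centre, z up; holes for the two pins at y = -36 and +36 mm, either pin in either hole. The pins stand on their balls on its top, just lift them out.
- wheel: Black caster wheel, 68 mm across and 17 mm thick, lying in the jig's nest under the bush plate; stays there. Origin: centre of its underside.
- screwdriver: Screwdriver with green handle, 215 mm long, lying left of the toggle clamp; bystander.
- tape_measure: Yellow tape measure, 34 x 79 x 58 mm, right of the toggle clamp; bystander.
- spare_wheel: A second wheel, 68 mm across and 17 mm thick, lying near the rack; bystander.

How it is judged (in metres and radians):
On the way, in this order (a step that is already met when the one before it is completed fails the run):
1. the bush plate is shut (its pin hole within about 2 mm of the clevis holes) before the pin goes in (value of joint bush_plate below 0.011 rad and horizontal distance between pin_head and clevis_hole above 0.03 m), for 0.2 s.
2. the pin goes down through the upper lug into the plate with its button pressed (value of joint pin_button above 0.0025 m and z of lock_pin in the frame of jig below 0.055 m and horizontal distance between pin_head and clevis_hole below 0.01 m), for 0.05 s.
At the end, for the whole second after the job is handed in: The long pin is at rest, upright (0.06 rad) in the clevis hole (axis within 3 mm), head down on the upper lug (nose tip below 21.2 mm), button out (under 1 mm in) so its balls are out below the lower lug, and the bush plate is pinned shut (under 0.01 rad) (z of lock_pin in the frame of jig between 0.017 and 0.0212 m and horizontal distance between lock_pin and clevis_hole below 0.003 m and angle between lock_pin's own z axis and vertical below 0.06 rad and value of joint pin_button below 0.001 m and value of joint bush_plate below 0.01 rad and linear speed of lock_pin below 0.01 m/s); the robot touches nothing.
It fails at once if the pin is forced: its contacts with the jig pass 45 N (contact force between lock_pin and jig above 45 N).
It fails at once if the short pin is taken out or knocked about (moved over 15 mm) (distance of short_pin_head from where it was at the start of the episode above 0.015 m).
It fails at once if the wheel is moved in its nest (over 15 mm) (distance of wheel from where it was at the start of the episode above 0.015 m).
It fails at once if the screwdriver, tape measure or spare wheel is pushed away (over 30 mm) (distance of any of screwdriver, tape_measure, spare_wheel from where it was at the start of the episode above 0.03 m).
It also fails if it takes over 70 s, if anything falls off the work surface, if the arm or the gripper's body presses on something with over 40 N, if the wrist force passes 120 N, or if a joint passes its speed limit or range.

## Working session

There is one attempt and no reset: what is moved stays moved. The work goes in short steps, Python scripts to look and compute and a tool call to move; the robot and the scene stay as the last step left them, time stands still between calls to the robot, and variables do not carry over. Pictures are saved under pics/ and viewed, at most 11 in all, crops included, and the job is handed in when it is done.

Besides the shell and the picture viewer there is one more tool, called after ">>>" as name(argument=value, ...) on one line, values as JSON. play_rows: Moves the arm, as the interface text tells. Its arguments: {"type":"object","properties":{"increments":{"type":"array","items":{"type":"array"}},"force":{"type":"number"}},"required":["increments"]}

```bash
mkdir -p pics; cat > h.py <<'E'
from bench import *
import numpy as np, cv2
def W(s,p): 
    T=np.array(s["world_from_camera"]); return T[:3,:3]@np.array(p)+T[:3,3]
def px(s,w):
    T=np.linalg.inv(np.array(s["world_from_camera"])); c=T[:3,:3]@np.array(w)+T[:3,3]; u=np.array(s["intrinsics"])@c; return u[:2]/u[2]
def ray(s,u):
    T=np.array(s["world_from_camera"]); d=T[:3,:3]@np.linalg.solve(np.array(s["intrinsics"]),[u[0],u[1],1]); return T[:3,3],d/np.linalg.norm(d)
def tri(obs):
    A=np.zeros((3,3));b=np.zeros(3)
    for s,u in obs:
        o,d=ray(s,u);P=np.eye(3)-np.outer(d,d);A+=P;b+=P@o
    x=np.linalg.solve(A,b); return x,[np.linalg.norm(px(s,x)-u).round(1) for s,u in obs]
def save(s,n): cv2.imwrite(f"pics/{n}.png",cv2.cvtColor(s["color"],cv2.COLOR_RGB2BGR))
E
python3 - <<'E'
from h import *
S={n:snapshot(n) for n in("side","top")}
for n in S: save(S[n],n+"0"); print(n,np.array(S[n]["world_from_camera"]).round(2).tolist())
for q in "jig clevis_hole plate_hole plate_knob bush_plate_hinge lock_pin pin_head short_pin_head pin_rack wheel spare_wheel".split():
    obs=[]
    for n,s in S.items():
        r=pinpoint(q,s)
        for d in r[:2]:
            print(q,n,round(d["p"],2),W(s,d["xyz"]).round(0))
        if r: obs.append((s,px(s,W(s,r[0]["xyz"]))))
    if len(obs)==2: print("   tri",*tri(obs))
print(sense())
E
```

```text
side [[0.92, -0.28, 0.29, 298.97], [-0.4, -0.6, 0.69, -543.44], [-0.02, -0.75, -0.66, 808.15], [0.0, 0.0, 0.0, 1.0]]
top [[0.02, -1.0, 0.1, 509.79], [-1.0, -0.02, 0.01, 207.44], [-0.01, -0.1, -1.0, 1007.85], [0.0, 0.0, 0.0, 1.0]]
jig side 0.66 [660. -73.   2.]
jig top 0.9 [662. -68.  -3.]
   tri [662.56291304 -68.82815109  -5.37624344] [np.float64(0.2), np.float64(0.1)]
clevis_hole side 0.93 [575. -53.  76.]
clevis_hole side 0.56 [481. 120.   3.]
clevis_hole top 0.96 [577. -53.  74.]
clevis_hole top 0.56 [660. -70.  -3.]
   tri [575.97668692 -52.90331983  74.77068   ] [np.float64(0.6), np.float64(0.5)]
plate_hole side 0.73 [633.  40.  65.]
plate_hole side 0.44 [753. -91.  68.]
plate_hole top 0.85 [635.  47.  61.]
   tri [636.10588938  45.84970345  57.27255683] [np.float64(0.2), np.float64(0.2)]
plate_knob side 0.56 [680.  -9.  90.]
plate_knob top 0.65 [682. -10.  86.]
plate_knob top 0.34 [498. 352.  71.]
   tri [680.96936848  -8.74392668  89.87437647] [np.float64(0.3), np.float64(0.3)]
bush_plate_hinge side 0.62 [751. -92.  66.]
bush_plate_hinge top 0.42 [484. 122.  -1.]
   tri [612.
[... 1217 characters left out ...]
4(0.3)]
{'time': 1.2, 'joint_pos': array([-8.14414474e+01,  7.47242020e+00,  8.52676140e+01,  8.61624720e-04,
        8.72593221e+01, -4.89142565e+00]), 'qd': array([ 0.13595534,  0.0224888 ,  0.01455808,  0.00490941,  0.00568841,
       -0.00323958]), 'joint_efforts': array([-1.10229994e-03, -5.69318533e+01, -5.00869167e+01, -4.09863087e-04,
        9.76887786e-04, -3.96049018e-05]), 'tool_pos': array([ 139.60401821, -583.55008282,  231.28092222]), 'tcp_rot': array([ 1.79999285e+02, -8.02615949e-04,  1.34499371e+01]), 'ft_force': array([-0.32212492,  0.25093511, -0.42589443]), 'wrist_torque': array([-0.05840144, -0.02791022,  0.0362735 ]), 'grip_force': 0.0, 'finger_gap': 85.37988751562538}
```

View pics/top0.png

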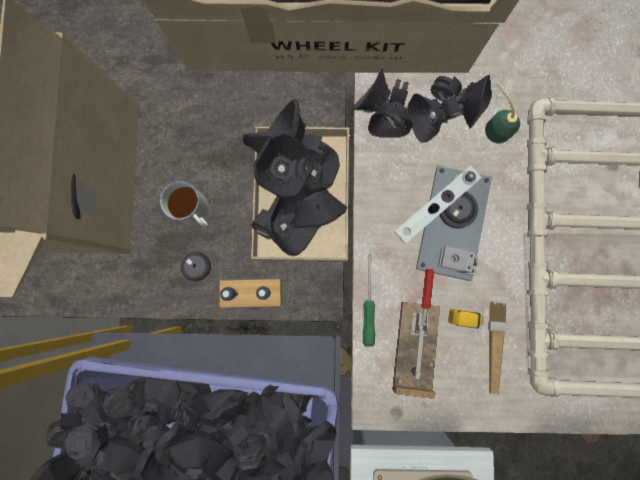

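View pics/side0.png

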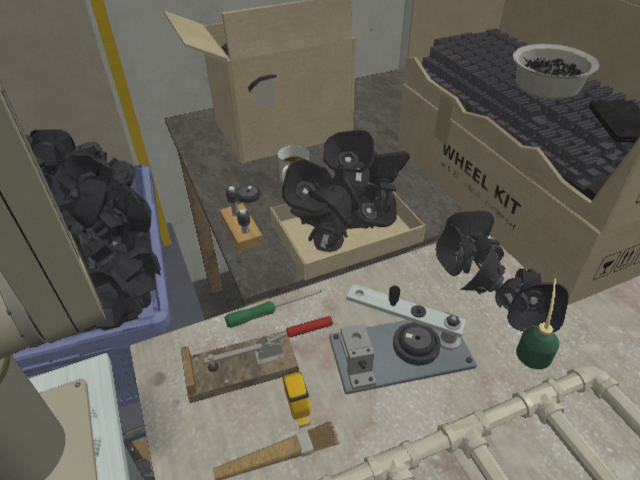

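The top view shows the rack at (250,292) with its pins at (227,294) and (263,293). The jig pivot is at (470,176), the knob at (433,209), the plate hole at (406,233) and the clevis hole at (457,257), which agrees with the networks. I'm moving above the jig now to measure it with the wrist camera.

>>> play_rows(increments=[[1,[24,-18.4,-1],0],[1,[24,-18.4,-1],0],[1,[24,-18.4,-1],0],[1,[24,-18.4,-1],0],[1,[24,-18.4,-1],0],[1,[24,-18.4,-1],0],[1,[24,-18.4,-1],0],[1,[24,-18.4,-1],0],[1,[24,-18.4,-1],0],[1,[24,-18.4,-1],0],[1,[24,-18.4,-1],0],[1,[24,-18.4,-1],0]])

```text
time: 2.2
tool_pos: [369.1, -300.6, 243.6]
tcp_rot: [180.0, -0.0, 13.4]
ft_force: [0.1, -0.2, -0.3]
finger_gap: 85.8
grip_force: 0.0
```

>>> play_rows(increments=[[1,[24,-18.4,-1],0],[1,[24,-18.4,-1],0],[1,[24,-18.4,-1],0],[1,[24,-18.4,-1],0],[1,[24,-18.4,-1],0],[1,[24,-18.4,-1],0],[1,[24,-18.4,-1],0],[1,[24,-18.4,-1],0],[1,[24,-18.4,-1],0],[1,[24,-18.4,-1],0],[1,[24,-18.4,-1],0],[1,[0,0,0],0]])

```text
time: 3.2
tool_pos: [580.2, -39.3, 254.2]
tcp_rot: [-179.9, -0.1, 13.7]
ft_force: [-0.1, -0.5, 0.4]
finger_gap: 85.5
grip_force: 0.0
```

```bash
cat >> h.py <<'E'
def look(names,qs):
    out={}
    S=[snapshot(n) for n in names]
    for q in qs:
        for n,s in zip(names,S):
            r=pinpoint(q,s)
            for d in r[:1]: print(q,n,round(d["p"],2),W(s,d["xyz"]).round(0),"px",px(s,W(s,d["xyz"])).round(0))
            out[q,n]=r
    return S,out
E
python3 - <<'E'
from h import *
st=sense(); print(st["tool_pos"].round(1),st["tcp_rot"].round(2),st["joint_pos"].round(1))
S,o=look(["wrist"],"clevis_hole plate_hole plate_knob bush_plate_hinge jig wheel".split())
save(S[0],"w1"); np.savez("w1.npz",T=S[0]["world_from_camera"],K=S[0]["intrinsics"]); print(np.array(S[0]["world_from_camera"]).round(2).tolist())
E
```

```text
[580.2 -39.3 254.2] [-1.7991e+02 -9.0000e-02  1.3650e+01] [-9.   4.1 86.5  0.1 89.4 67.3]
clevis_hole wrist 0.78 [575. -60.  78.] px [345. 226.]
plate_hole wrist 0.9 [629.  44.  59.] px [240. 131.]
plate_knob wrist 0.57 [682. -11.  88.] px [317.  78.]
bush_plate_hinge wrist 0.74 [754. -94.  63.] px [444.  11.]
jig wrist 0.65 [660. -75.   1.] px [376. 128.]
wheel wrist 0.81 [693. -83.  21.] px [397.  94.]
[[0.24, -0.93, -0.28, 651.99], [-0.97, -0.23, -0.07, -22.56], [-0.0, 0.29, -0.96, 396.78], [0.0, 0.0, 0.0, 1.0]]
```

View pics/w1.png

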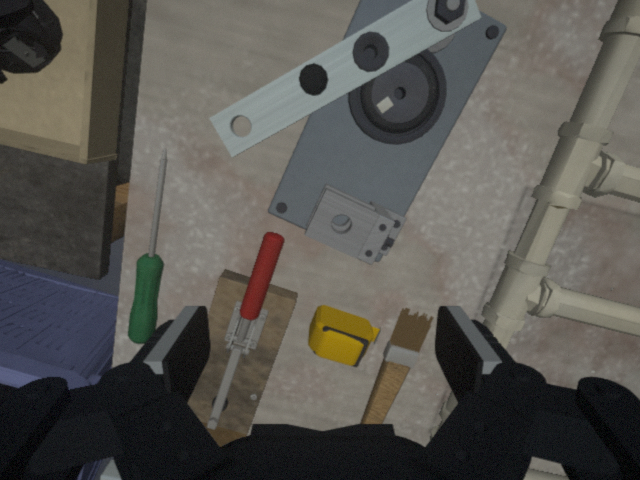

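The wrist view shows the clevis hole at (341,223), the plate hole at (240,125), the knob at (313,79) and the pivot at (447,8). I'm turning the tool to the plate's tangent and taking a second wrist view for triangulation.

>>> play_rows(increments=[[0.2,[0,0,0],0.118],[0.2,[0,0,0],0.118],[0.2,[0,0,0],0.118],[0.2,[0,0,0],0.118],[0.2,[0,0,0],0.118],[0.2,[0,0,0],0.118],[0.2,[0,0,0],0.118],[0.2,[0,0,0],0.118],[0.2,[0,0,0],0],[0.2,[0,0,0],0],[0.2,[0,0,0],0],[0.2,[0,0,0],0]])

```text
time: 4.55
tool_pos: [577.9, -43.8, 254.4]
tcp_rot: [-180.0, -0.0, -40.5]
ft_force: [0.2, 0.3, 0.3]
finger_gap: 51.4
grip_force: 0.0
```

```bash
cat >> h.py <<'E'
def go(tgt,st=None):
    st=st or sense(); d=np.array(tgt,float)-st["tool_pos"]; y=np.radians(st["tcp_rot"][2]); c,s=np.cos(y),np.sin(y)
    print("pose",st["tool_pos"].round(1),st["tcp_rot"].round(1),"gap",round(st["finger_gap"],1),"local shift",np.round([d[0]*c+d[1]*s,d[0]*s-d[1]*c,-d[2]],1))
E
python3 - <<'E'
from h import *
S,o=look(["wrist","top","side"],"clevis_hole plate_hole plate_knob bush_plate_hinge".split())
z=np.load("w1.npz"); w1=dict(world_from_camera=z["T"],intrinsics=z["K"])
man={"clevis_hole":(342,223),"plate_hole":(240,125)}
for q in "clevis_hole plate_hole plate_knob bush_plate_hinge".split():
    obs=[(s,px(s,W(s,o[q,n][0]["xyz"]))) for s,n in zip(S,["wrist","top","side"]) if o[q,n]]
    if q in man: obs.append((w1,man[q]))
    print(q,*tri(obs))
save(S[0],"w2"); go([681,-9,80])
E
```

```text
clevis_hole wrist 0.8 [574. -60.  78.] px [339. 205.]
clevis_hole top 0.93 [579. -52.  74.] px [452. 257.]
clevis_hole side 0.77 [574. -54.  74.] px [355. 335.]
plate_hole wrist 0.73 [633.  42.  58.] px [210. 224.]
plate_hole top 0.72 [636.  45.  63.] px [406. 230.]
plate_hole side 0.94 [631.  41.  67.] px [359. 292.]
plate_knob wrist 0.73 [679. -13.  90.] px [206. 146.]
plate_knob top 0.67 [681.  -9.  89.] px [434. 208.]
plate_knob side 0.61 [678.  -9.  88.] px [394. 295.]
bush_plate_hinge wrist 0.29 [659. -73.   4.] px [290. 116.]
bush_plate_hinge top 0.65 [758. -98.  60.] px [470. 177.]
bush_plate_hinge side 0.94 [754. -88.  65.] px [450. 319.]
clevis_hole [575.40823219 -56.17112266  74.16392385] [np.float64(4.7), np.float64(2.4), np.float64(1.4), np.float64(2.3)]
plate_hole [634.35093156  43.65466148  60.82010193] [np.float64(3.2), np.float64(0.9), np.float64(0.7), np.float64(0.8)]
plate_knob [679.77815725 -10.03128878  86.91809528] [np.float64(2.3), np.float64(0.6), np.float64(1.1)]
bush_plate_hinge [707.42884592 -90.92147157 112.14332268] [np.float64(89.5), np.float64(18.1), np.float64(18.5)]
pose [578.  -43.5 254.3] [180.    0.  -40.6] gap 51.5 local shift [ 55.7 -93.3 174.3]
```

>>> play_rows(increments=[[0.2,[11.1,-18.4,16],0],[0.2,[11.1,-18.4,16],0],[0.2,[11.1,-18.4,16],0],[0.2,[11.1,-18.4,16],0],[0.2,[11.1,-18.4,16],0],[0.2,[0,0,20],0],[0.2,[0,0,20],0],[0.2,[0,0,20],0],[0.2,[0,0,20],0],[0.2,[0,0,22],0],[0.2,[0,0,0],0],[0.2,[0,0,0],0]])

```text
time: 6.3
tool_pos: [678.6, -9.7, 70.6]
tcp_rot: [179.9, 0.2, -40.6]
ft_force: [0.5, -0.5, 0.6]
finger_gap: 51.7
grip_force: 0.0
```

>>> play_rows(increments=[[-0.8,[0,0,0],0],[-0.8,[0,0,0],0],[-0.8,[0,0,0],0],[-0.8,[0,0,0],0],[-0.8,[0,0,0],0],[-0.8,[0,0,0],0],[-0.8,[0,0,0],0],[-0.8,[0,0,0],0]], force=40)

```text
time: 6.97
tool_pos: [681.6, -9.9, 74.8]
tcp_rot: [-179.9, -0.2, -40.6]
ft_force: [-0.8, 0.5, 6.3]
finger_gap: 19.7
grip_force: 39.3
```

```bash
python3 - <<'E'
from h import *
go([680,-10,72]); s=snapshot("wrist"); save(s,"w3"); print(sense()["ft_force"])
# arc plan about pivot
k=sense()["tool_pos"][:2]
C=np.array([576,-55.5]); H=np.array([634.4,43.7])
from scipy.optimize import least_squares
f=lambda p:np.r_[np.linalg.norm(p-C)-185,np.linalg.norm(p-H)-185,(p-[756,-94])*.3,np.linalg.norm(p-k)-115]
p=least_squares(f,[756,-94]).x; print("pivot",p,f(p)); 
a=[np.degrees(np.arctan2(*(q-p)[::-1])) for q in (k,H,C)]; print(a)
y=np.radians(sense()["tcp_rot"][2]); e=np.radians(a[2])
print("knob end",p+115*np.array([np.cos(e),np.sin(e)]))
E
```

```text
pose [681.6  -9.9  74.8] [-179.9   -0.2  -40.6] gap 19.7 local shift [-1.2  1.1  2.8]
[-0.08281741  0.34067457  5.88842489]
pivot [756.64686996 -95.93918055] [ 0.11785151  0.58932609  0.19406099 -0.58175416 -0.85411484]
[np.float64(131.09425561288202), np.float64(131.20046650496337), np.float64(167.38193070523377)]
knob end [644.4243594  -70.81731507]
```

View pics/w3.png

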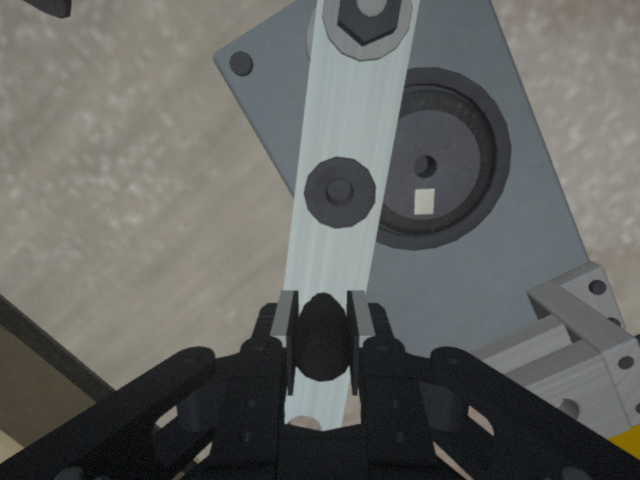

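The wrist view shows the knob held between the pads at about (322,337), just above the plate. I'm swinging it along the arc with the tool turning along with it.

>>> play_rows(increments=[[-0.8,[-0.6,4.6,0],-0.04],[-0.8,[-0.6,4.6,0],-0.04],[-0.8,[-0.6,4.6,0],-0.04],[-0.8,[-0.6,4.6,0],-0.04],[-0.8,[-0.6,4.6,0],-0.04],[-0.8,[-0.6,4.6,0],-0.04],[-0.8,[-0.6,4.6,0],-0.04],[-0.8,[-0.6,4.6,0],-0.04],[-0.8,[-0.6,4.6,0],-0.04],[-0.8,[-0.6,4.6,0],-0.04],[-0.8,[-0.6,4.6,0],-0.04],[-0.8,[0,0,0],0]])

```text
time: 8.02
tool_pos: [652.5, -50.3, 74.9]
tcp_rot: [-179.9, -0.4, -15.3]
ft_force: [5.6, 2.1, 3.0]
finger_gap: 19.4
grip_force: 39.5
```

```bash
cat >> h.py <<'E'
def plate():
    p=np.array([756.6,-95.9]); k=sense()["tool_pos"][:2]-p; print("r",np.hypot(*k).round(1),"plate left rad",np.radians(167.38-np.degrees(np.arctan2(k[1],k[0]))).round(3),sense()["ft_force"].round(1))
E
python3 -c "
from h import *
plate(); go([644.4,-70.8,74.8])"
```

```text
r 113.7 plate left rad 0.192 [5.6 2.1 3. ]
pose [652.5 -50.3  74.9] [-179.9   -0.4  -15.3] gap 19.4 local shift [-2.4 21.9  0.1]
```

>>> play_rows(increments=[[-0.8,[-0.5,4.6,0],-0.03],[-0.8,[-0.5,4.6,0],-0.03],[-0.8,[-0.4,4,0],-0.03],[-0.8,[-0.3,3,0],-0.02],[-0.8,[-0.2,2,0],0],[-0.8,[0,0,0],0]])

```text
time: 8.52
tool_pos: [646.9, -66.1, 74.9]
tcp_rot: [-179.8, -0.4, -9.0]
ft_force: [6.3, 7.8, 2.9]
finger_gap: 19.4
grip_force: 39.0
```

```bash
python3 -c "
from h import *
plate(); go([644.4,-70.8,74.8])"
```

```text
r 113.7 plate left rad 0.045 [6.3 7.8 2.9]
pose [646.9 -66.1  74.9] [-179.8   -0.4   -9. ] gap 19.4 local shift [-1.7  5.   0.1]
```

>>> play_rows(increments=[[-0.8,[-0.1,1,0],0],[-0.8,[-0.1,1,0],0],[-0.8,[0,0,0],0]])

```text
time: 8.77
tool_pos: [646.4, -67.7, 74.9]
tcp_rot: [-179.8, -0.3, -9.0]
ft_force: [7.1, 9.5, 3.6]
finger_gap: 19.5
grip_force: 38.9
```

>>> play_rows(increments=[[-0.8,[0,1,0],0],[-0.8,[0,1,0],0],[-0.8,[0,0,0],0]])

```text
time: 9.02
tool_pos: [645.7, -69.5, 74.8]
tcp_rot: [-179.8, -0.3, -9.0]
ft_force: [4.8, 10.3, 4.9]
finger_gap: 19.5
grip_force: 38.8
```

Still free at the friction level of 9–10 N. I'll keep going until the force climbs.

>>> play_rows(increments=[[-0.8,[0,0.8,0],0],[-0.8,[0,0.8,0],0],[-0.8,[0,0,0],0]])

```text
time: 9.27
tool_pos: [645.3, -70.9, 74.9]
tcp_rot: [-179.8, -0.3, -9.0]
ft_force: [4.1, 11.0, 5.9]
finger_gap: 19.5
grip_force: 38.9
```

>>> play_rows(increments=[[-0.8,[0,0.8,0],0],[-0.8,[0,0.8,0],0],[-0.8,[0,0,0],0]])

```text
time: 9.52
tool_pos: [645.0, -72.2, 74.8]
tcp_rot: [-179.8, -0.3, -9.0]
ft_force: [3.0, 11.9, 5.8]
finger_gap: 19.2
grip_force: 38.9
```

>>> play_rows(increments=[[-0.8,[0,0.8,0],0],[-0.8,[0,0.8,0],0],[-0.8,[0,0,0],0]])

```text
time: 9.77
tool_pos: [644.9, -72.2, 74.8]
tcp_rot: [-179.7, -0.3, -9.0]
ft_force: [3.9, 17.3, 6.6]
finger_gap: 19.4
grip_force: 39.3
```

>>> play_rows(increments=[[-0.8,[0,0.8,0],0],[-0.8,[0,0.8,0],0],[-0.8,[0,0,0],0],[-0.8,[0,0,0],0]])

```text
time: 10.1
tool_pos: [644.9, -72.3, 74.9]
tcp_rot: [-179.6, -0.3, -9.0]
ft_force: [5.7, 23.7, 6.3]
finger_gap: 19.6
grip_force: 39.6
```

```bash
python3 - <<'E'
from h import *
plate(); S,o=look(["top","side"],["plate_hole","clevis_hole","plate_knob"]); save(S[1],"s4")
cv2.imwrite("pics/s4c.png",cv2.resize(cv2.cvtColor(S[1]["color"][280:400,320:480],cv2.COLOR_RGB2BGR),(800,600),interpolation=cv2.INTER_CUBIC))
E
```

```text
r 114.2 plate left rad -0.012 [ 5.7 23.7  6.3]
plate_hole top 0.93 [576. -56.  60.] px [452. 258.]
plate_hole side 0.97 [577. -61.  63.] px [358. 341.]
clevis_hole top 0.74 [578. -54.  77.] px [454. 257.]
clevis_hole side 0.57 [574. -52.  72.] px [354. 335.]
plate_knob top 0.88 [645. -72.  84.] px [462. 226.]
plate_knob side 0.83 [643. -73.  90.] px [395. 325.]
```

View pics/s4c.png

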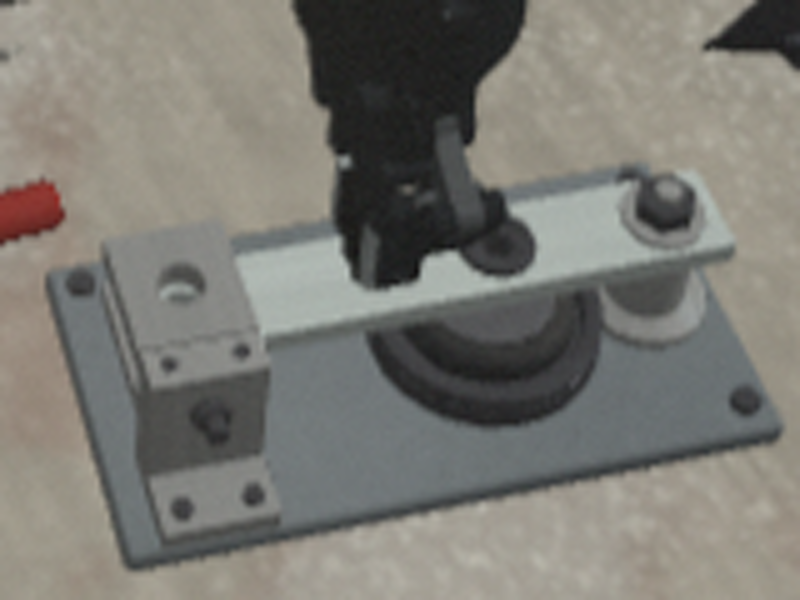

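The side crop shows the plate in the clevis slot and bright plate surface around the shadowed hole at (182,287). The knob stopped moving while the force climbed to 24 N, so the plate is shut. I'm releasing, rising, and looking at the clevis from above.

>>> play_rows(increments=[[0.2,[0,0,0],0],[0.2,[0,0,0],0],[0.2,[0,0,0],0],[0.2,[0,0,0],0],[0.2,[0,0,0],0],[0.2,[0,0,-15],0],[0.2,[0,0,-20],0],[0.2,[0,0,-20],0],[0.2,[0,0,-20],0],[0.2,[0,0,-20],0],[0.2,[0,0,-20],0],[0.2,[0,0,-20],0]])

```text
time: 11.5
tool_pos: [641.9, -78.6, 208.2]
tcp_rot: [180.0, 0.0, -9.2]
ft_force: [0.4, -0.1, 0.5]
finger_gap: 51.0
grip_force: 0.0
```

>>> play_rows(increments=[[0.2,[-20,-1,0],0],[0.2,[-20,-1,0],0],[0.2,[-20,-1,0],0],[0.2,[-20,-1,0],0],[0.2,[-20,-1,0],0],[0.2,[-20,-1,0],0],[0.2,[-18,-1,0],0],[0.2,[0,0,0],0],[0.2,[0,0,0],0],[0.2,[0,0,0],0],[0.2,[0,0,0],0]])

```text
time: 12.42
tool_pos: [507.7, -49.6, 207.4]
tcp_rot: [180.0, -0.0, -9.1]
ft_force: [0.0, -0.2, 1.0]
finger_gap: 51.0
grip_force: 0.0
```

```bash
python3 - <<'E'
from h import *
go([510,-45,200]); S,o=look(["wrist"],["plate_hole","clevis_hole","plate_knob"]); save(S[0],"w5")
np.savez("w5.npz",T=S[0]["world_from_camera"],K=S[0]["intrinsics"]); print(S[0]["world_from_camera"][:,3], px(S[0],[576,-55,76]))
E
```

```text
pose [507.7 -49.6 207.4] [180.   -0.   -9.1] gap 51.0 local shift [ 1.6 -4.9  7.4]
plate_hole wrist 0.71 [574. -61.  63.] px [323. 133.]
clevis_hole wrist 0.98 [577. -57.  78.] px [316. 130.]
plate_knob wrist 0.66 [645. -74.  91.] px [325.   7.]
[580.66924027 -61.68672183 349.97737527   1.        ] [313.49171755 131.15456703]
```

View pics/w5.png

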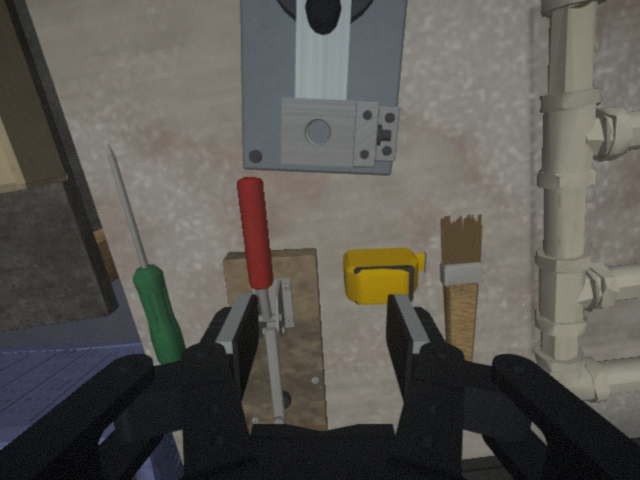

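The view shows the clevis hole at (318,131), matching the projection of my estimate to within a few pixels. Now to the rack.

>>> play_rows(increments=[[1,[-7,-33.4,-4],0],[1,[-7,-33.4,-4],0],[1,[-7,-33.4,-4],0],[1,[-7,-33.4,-4],0],[1,[-7,-33.4,-4],0],[1,[-7,-33.4,-4],0],[1,[-7,-33.4,-4],0],[1,[-7,-33.4,-4],0],[1,[-7,-33.4,-4],0],[1,[-7,-33.4,-4],0],[1,[0,0,0],0]])

```text
time: 13.53
tool_pos: [490.1, 297.2, 247.9]
tcp_rot: [-179.8, -0.0, -8.9]
ft_force: [1.2, -0.7, 0.1]
finger_gap: 85.4
grip_force: 0.0
```

>>> play_rows(increments=[[1,[0,0,0],-0.12],[1,[0,0,0],-0.12],[1,[0,0,0],-0.12],[1,[0,0,0],-0.12],[1,[0,0,0],-0.12],[1,[0,0,0],-0.12],[1,[0,0,0],-0.12],[1,[0,0,0],-0.12],[1,[0,0,0],-0.12],[1,[0,0,0],-0.12],[1,[0,0,0],-0.12],[1,[0,0,0],-0.12]])

```text
time: 14.53
tool_pos: [491.0, 291.4, 247.0]
tcp_rot: [-180.0, 0.0, 73.7]
ft_force: [-0.1, 0.1, 0.4]
finger_gap: 85.3
grip_force: 0.0
```

>>> play_rows(increments=[[0.4,[0,0,0],-0.12],[0.4,[0,0,0],-0.12],[0.4,[0,0,0],-0.12],[0.4,[0,0,0],-0.05],[0.4,[0,0,0],0],[0.4,[0,0,0],0],[0.4,[0,0,0],0],[0.4,[0,0,0],0]])

```text
time: 15.2
tool_pos: [490.9, 291.6, 247.2]
tcp_rot: [-180.0, 0.0, 96.8]
ft_force: [0.9, -0.7, -0.1]
finger_gap: 59.7
grip_force: 0.0
```

```bash
python3 - <<'E'
from h import *
S,o=look(["wrist","top","side"],["pin_head","short_pin_head"]); save(S[0],"w6")
for q in ["pin_head","short_pin_head"]:
    print(q,*tri([(s,px(s,W(s,o[q,n][0]["xyz"]))) for s,n in zip(S,["wrist","top","side"]) if o[q,n]]))
go([489,427,69])
# clevis hole fine
def hole(f,c,Tk):
    g=cv2.cvtColor(cv2.imread(f),cv2.COLOR_BGR2GRAY); u0,v0=c; r=26
    p=cv2.resize(g[v0-r:v0+r,u0-r:u0+r],None,fx=4,fy=4,interpolation=cv2.INTER_CUBIC)
    h=cv2.HoughCircles(p,cv2.HOUGH_GRADIENT,1,40,param1=80,param2=15,minRadius=28,maxRadius=64)
    z=np.load(Tk); s=dict(world_from_camera=z["T"],intrinsics=z["K"])
    for a in (h[0][:3] if h is not None else []):
        u=np.array([u0-r+a[0]/4-.4,v0-r+a[1]/4-.4]); o,d=ray(s,u); print(f,u,a[2]/4,(o+d*(76-o[2])/d[2]).round(1))
hole("pics/w5.png",(318,131),"w5.npz"); hole("pics/w1.png",(342,223),"w1.npz")
z=np.load("w5.npz"); s=dict(world_from_camera=z["T"],intrinsics=z["K"]); print("knob proj",px(s,[644.9,-72.3,106]))
E
```

```text
pin_head wrist 0.67 [496. 429.  90.] px [352.  28.]
short_pin_head wrist 0.86 [499. 351.  70.] px [340. 142.]
pin_head [483.11497703 367.5604779  375.14657319] [np.float64(0.0)]
short_pin_head [482.37326709 364.49510367 391.86788674] [np.float64(0.0)]
pose [490.8 291.6 247.3] [180.   -0.   96.9] gap 59.8 local shift [134.6  14.4 178.3]
knob proj [3.22575893e+02 1.71949649e-01]
```

View pics/w6.png

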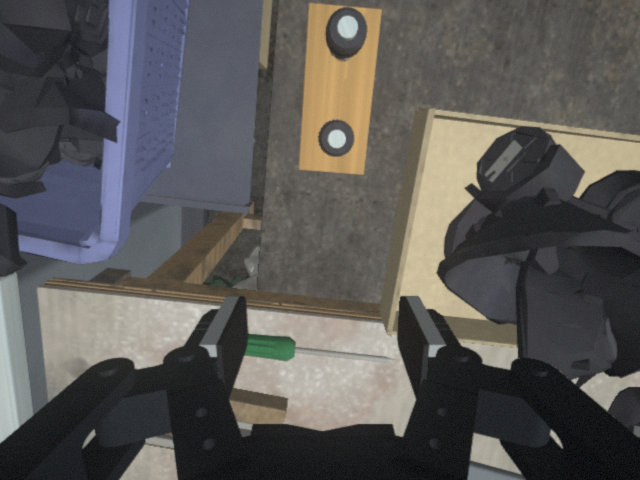

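The wrist view shows the long pin's button at (348,27) and the short pin's at (337,138). I'm moving closer for a second view.

>>> play_rows(increments=[[0.4,[15,2,0],0],[0.4,[15,2,0],0],[0.4,[15,2,0],0],[0.4,[15,2,0],0],[0.4,[0,0,0],0],[0.4,[0,0,0],0],[0.4,[0,0,0],0],[0.4,[0,0,0],0]])

```text
time: 16.32
tool_pos: [491.6, 352.0, 247.2]
tcp_rot: [-180.0, 0.0, 96.9]
ft_force: [-0.2, 0.1, 1.0]
finger_gap: 59.8
grip_force: 0.0
```

```bash
python3 - <<'E'
from h import *
S,o=look(["wrist"],["pin_head","short_pin_head"]); s=S[0]; save(s,"w7")
np.savez("w7.npz",T=s["world_from_camera"],K=s["intrinsics"])
def button(im,c,r=22):
    u,v=map(int,c); v0=max(v-r,0); p=im[v0:v+r,u-r:u+r]; m=(p.min(axis=2)>150).astype(np.uint8)
    n,l,st,ce=cv2.connectedComponentsWithStats(m); i=1+st[1:,4].argmax(); return ce[i]+[u-r,v0],st[i]
a=[]
for q,zb in (("pin_head",106),("short_pin_head",88)):
    w=W(s,o[q,"wrist"][0]["xyz"]); 
    c,stt=button(s["color"],px(s,[w[0],w[1],zb])); oo,d=ray(s,c); print(q,c.round(1),stt,(oo+d*(zb+2-oo[2])/d[2]).round(1)); a.append(c)
T=np.array(s["world_from_camera"])
# earlier view w6: camera shifted with the tool; same orientation
st=sense(); print(st["tool_pos"])
T6=T.copy(); T6[:3,3]-= st["tool_pos"]-np.array([490.8,291.6,247.3])
s6=dict(world_from_camera=T6,intrinsics=s["intrinsics"])
im6=cv2.cvtColor(cv2.imread("pics/w6.png"),cv2.COLOR_BGR2RGB)
for u6,c in (((348,27),a[0]),((337,138),a[1])):
    c6,_=button(im6,u6); print(c6,*tri([(s6,c6),(s,c)]))
go([489,427,69])
E
```

```text
pin_head wrist 0.91 [496. 427.  88.] px [340. 122.]
short_pin_head wrist 0.59 [497. 354.  70.] px [329. 211.]
pin_head [334.8 122.2] [  8  14  19  20 302] [491.5 426.1 108. ]
short_pin_head [325.9 216. ] [ 11  14  17  17 226] [494.2 354.4  90. ]
[491.75442994 351.72783085 247.40397789]
[347.34084507  26.58591549] [491.19090024 426.08482638 108.60012767] [np.float64(0.4), np.float64(0.4)]
[336.39453125 138.55859375] [493.99263928 354.55887841  90.55158216] [np.float64(0.3), np.float64(0.3)]
pose [491.8 351.7 247.4] [180.    0.   96.8] gap 59.9 local shift [ 75.1   6.2 178.4]
```

Both pins' heights (108.6 and 90.6) match the text, so the long one is at (491.2, 426.1). I'm grasping its head.

>>> play_rows(increments=[[0.4,[14.8,1.6,10],0],[0.4,[14.8,1.6,10],0],[0.4,[14.8,1.6,10],0],[0.4,[14.8,1.7,10],0],[0.4,[14.8,1.7,10],0],[0.4,[0,0,23],0],[0.4,[0,0,23],0],[0.4,[0,0,23],0],[0.4,[0,0,23],0],[0.4,[0,0,18],0],[0.4,[0,0,18],0],[0.4,[0,0,0],0]])

```text
time: 17.47
tool_pos: [488.6, 424.3, 64.5]
tcp_rot: [-179.6, 0.2, 96.8]
ft_force: [-0.7, -0.7, -1.1]
finger_gap: 59.6
grip_force: 0.0
```

>>> play_rows(increments=[[0.4,[0,0,0],0],[0.4,[0,0,0],0],[-0.7,[0,0,0],0],[-0.7,[0,0,0],0],[-0.7,[0,0,0],0],[-0.7,[0,0,0],0],[-0.7,[0,0,0],0],[-0.7,[0,0,0],0],[-0.7,[0,0,0],0]], force=40)

```text
time: 18.22
tool_pos: [491.8, 427.2, 70.6]
tcp_rot: [179.9, -0.1, 96.9]
ft_force: [0.5, 0.6, 5.6]
finger_gap: 26.9
grip_force: 39.3
```

```bash
python3 - <<'E'
from h import *
go([491.2,426.1,69]); s=snapshot("wrist"); save(s,"w8"); print(px(s,[491.2,426.1,108.6]))
E
```

```text
pose [491.8 427.2  70.6] [ 1.799e+02 -1.000e-01  9.690e+01] gap 26.9 local shift [-1.  -0.7  1.6]
[319.77590012 369.09440875]
```

View pics/w8.png

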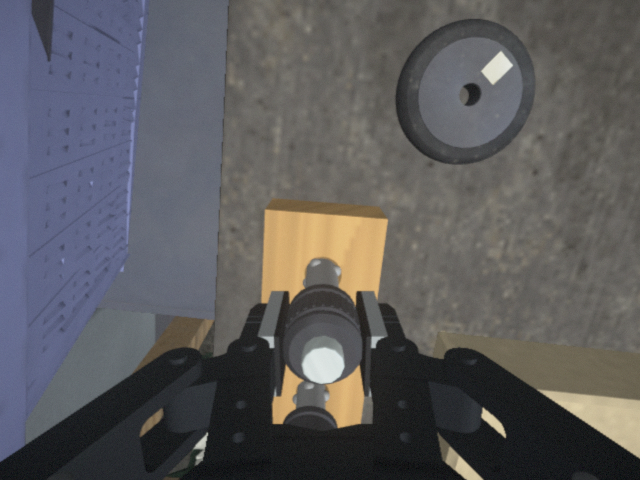

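The pin's head is centred between the pads, with the button at (322,365). I'm lifting it out.

>>> play_rows(increments=[[-0.7,[0,0,-8],0],[-0.7,[0,0,-15],0],[-0.7,[0,0,-20],0],[-0.7,[0,0,-20],0],[-0.7,[0,0,-20],0],[-0.7,[0,0,-20],0],[-0.7,[0,0,-20],0],[-0.7,[0,0,-20],0],[-0.7,[0,0,-20],0],[-0.7,[0,0,-20],0],[-0.7,[0,0,0],0],[-0.7,[0,0,0],0]])

```text
time: 19.27
tool_pos: [491.3, 426.9, 253.3]
tcp_rot: [179.9, -0.1, 96.9]
ft_force: [0.1, 0.4, -2.6]
finger_gap: 26.7
grip_force: 40.7
```

```bash
python3 - <<'E'
from h import *
for f,c in (("w5",(318,131)),("w1",(341.5,223))):
    z=np.load(f+".npz"); s=dict(world_from_camera=z["T"],intrinsics=z["K"]); im=cv2.imread(f"pics/{f}.png"); g=cv2.cvtColor(im,cv2.COLOR_BGR2GRAY).astype(int)
    u,v=int(c[0]),c[1]; 
    if f=="w5":
        print(g[v,u-22:u+23].tolist()); print(g[v-20:v+21,u].tolist())
    for zz in(76,): o,d=ray(s,c); print(f,(o+d*(zz-o[2])/d[2]).round(1))
S,o=look(["wrist","top","side"],["pin_head","lock_pin","clevis_hole","short_pin_head"]); 
print(*tri([(s,px(s,W(s,o["pin_head",n][0]["xyz"]))) for s,n in zip(S[1:],["top","side"]) if o["pin_head",n]]))
save(S[0],"w9"); go([576,-55.5,190])
E
```

```text
[111, 110, 109, 110, 109, 111, 113, 105, 94, 84, 97, 99, 88, 95, 94, 98, 97, 98, 96, 97, 100, 98, 97, 98, 100, 97, 98, 96, 98, 99, 101, 98, 93, 87, 92, 103, 112, 111, 112, 114, 112, 113, 111, 113, 113]
[115, 116, 116, 112, 110, 115, 115, 108, 80, 91, 98, 98, 98, 98, 99, 98, 96, 94, 96, 97, 97, 97, 100, 101, 99, 97, 100, 100, 95, 99, 99, 98, 102, 110, 106, 114, 114, 113, 113, 116, 113]
w5 [575.6 -58.1  76. ]
w1 [576.  -57.6  76. ]
pin_head wrist 0.75 [498. 427. 270.] px [340. 332.]
pin_head top 0.58 [491. 430. 265.] px [200. 296.]
pin_head side 0.9 [487. 423. 264.] px [221. 129.]
lock_pin wrist 0.59 [493. 428. 195.] px [324. 260.]
lock_pin top 0.47 [493. 423. 197.] px [215. 294.]
lock_pin side 0.84 [489. 423. 198.] px [226. 156.]
clevis_hole wrist 0.36 [493. 395.  -2.] px [320. 226.]
clevis_hole top 0.97 [576. -54.  76.] px [453. 258.]
clevis_hole side 0.79 [573. -54.  73.] px [354. 336.]
short_pin_head wrist 0.47 [497. 355.  70.] px [319. 288.]
short_pin_head top 0.75 [ 448. -100.   -3.] px [464. 316.]
short_pin_head side 0.71 [492. 353.  71.] px [243. 217.]
[489.76367934 432.5477821  257.98756705] [np.float64(0.4), np.float64(0.3)]
pose [490.9 426.6 252.3] [180.   -0.   96.9] gap 27.0 local shift [-488.8   26.8   62.3]
```

>>> play_rows(increments=[[-0.7,[-15,1,0],0],[-0.7,[-25,1.5,0],0],[-0.7,[-29,1.5,0],0],[-0.7,[-29,1.5,0],0],[-0.7,[-29,1.5,0],0],[-0.7,[-29,1.5,0],0],[-0.7,[-29,1.5,0],0],[-0.7,[-29,1.5,0],0],[-0.7,[-29,1.5,0],0],[-0.7,[-29,1.5,0],0],[-0.7,[-29,1.5,0],0],[-0.7,[-29,1.5,0],0]])

```text
time: 21.02
tool_pos: [547.7, 99.0, 252.5]
tcp_rot: [180.0, 0.0, 96.9]
ft_force: [0.9, -0.1, -2.1]
finger_gap: 26.7
grip_force: 40.6
```

>>> play_rows(increments=[[-0.7,[-29,1.5,0],0],[-0.7,[-29,1.5,0],0],[-0.7,[-29,1.5,0],0],[-0.7,[-29,1.5,0],0],[-0.7,[-29,1.5,0],0],[-0.7,[-15,1.8,0],0],[-0.7,[0,0,20],0],[-0.7,[0,0,30],0],[-0.7,[0,0,30],0],[-0.7,[0,0,15],0],[-0.7,[0,0,0],0],[-0.7,[0,0,0],0]])

```text
time: 22.02
tool_pos: [575.3, -56.6, 156.7]
tcp_rot: [-179.9, -0.0, 96.9]
ft_force: [-0.3, -0.7, -1.1]
finger_gap: 26.8
grip_force: 40.7
```

```bash
python3 - <<'E'
from h import *
S,o=look(["side","wrist","top"],["pin_head","lock_pin","clevis_hole","plate_hole"])
for i,n in enumerate(["side","wrist","top"]): np.savez(f"p10{n}.npz",T=S[i]["world_from_camera"],K=S[i]["intrinsics"]); save(S[i],"p10"+n)
a=cv2.imread("pics/p10side.png")[270:360,310:400]; b=cv2.imread("pics/p10wrist.png")[190:400,215:425]
cv2.imwrite("pics/p10.png",np.hstack([cv2.resize(a,(400,400),interpolation=cv2.INTER_CUBIC),cv2.resize(b,(400,400))]))
go([576,-57,150])
E
```

```text
pin_head side 0.8 [574. -60. 170.] px [358. 302.]
pin_head wrist 0.9 [582. -58. 174.] px [337. 334.]
pin_head top 0.65 [581. -55. 174.] px [468. 252.]
lock_pin side 0.67 [576. -60. 174.] px [359. 300.]
lock_pin wrist 0.76 [574. -58. 103.] px [317. 265.]
lock_pin top 0.55 [579. -61. 108.] px [461. 255.]
clevis_hole side 0.87 [573. -54.  74.] px [355. 336.]
clevis_hole wrist 0.76 [575. -61.  79.] px [319. 256.]
clevis_hole top 0.69 [579. -56.  77.] px [454. 257.]
plate_hole side 0.69 [573. -60.  65.] px [356. 341.]
plate_hole wrist 0.71 [575. -62.  61.] px [318. 248.]
plate_hole top 0.7 [576. -55.  60.] px [452. 258.]
pose [576.1 -56.7 157.2] [-180.    -0.    96.9] gap 27.0 local shift [-0.3 -0.1  7.2]
```

View pics/p10.png

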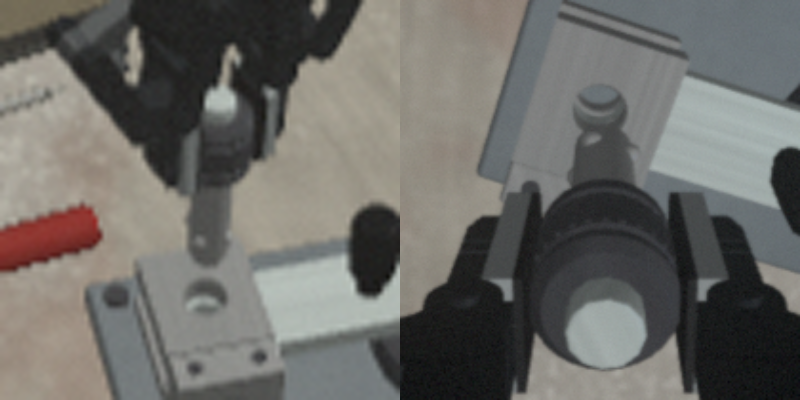

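Left crop (side): button at about (359.7,293.2) and hole at (356.1,336.8). Right crop (wrist): button at (323.2,359) and hole at (320,246). The nose hangs above the hole, so I'm computing the offset.

```bash
python3 - <<'E'
from h import *
def L(n):
    z=np.load(n); return dict(world_from_camera=z["T"],intrinsics=z["K"])
s,w=L("p10side.npz"),L("p10wrist.npz")
P=lambda c,u,z:(lambda o,d:(o+d*(z-o[2])/d[2]).round(1))(*ray(c,u))
print("button tri",*tri([(s,(359.7,293.2)),(w,(323.2,359))]))
print("hole tri",*tri([(s,(356.1,336.8)),(w,(320,246)),(L("w5.npz"),(317.8,131.3)),(L("w1.npz"),(341.5,223))]))
for n,c,b,h in(("side",s,(359.7,293.2),(356.1,336.8)),("wrist",w,(323.2,359),(320,246))): print(n,P(c,b,194.6),P(c,h,76))
for n,c in (("side",s),("wrist",w)): print(n,"tip expected at",px(c,[575.8,-57,103.6]),"hole",px(c,[575.8,-57,76]))
E
```

```text
button tri [576.66150485 -58.42258757 189.50233584] [np.float64(0.4), np.float64(1.8)]
hole tri [575.18760061 -57.42787932  72.88701515] [np.float64(0.3), np.float64(0.8), np.float64(0.7), np.float64(0.5)]
side [573.8 -62.4 194.6] [573.7 -59.   76. ]
wrist [576.8 -55.2 194.6] [575.2 -55.9  76. ]
side tip expected at [357.23620466 325.80931561] hole [356.66617916 335.56861166]
wrist tip expected at [320.53836694 263.54613023] hole [320.71178415 247.78776621]
```

>>> play_rows(increments=[[-0.7,[0,-1,6],0],[-0.7,[0,0,6],0],[-0.7,[0,0,6],0],[-0.7,[0,0,4],0],[-0.7,[0,0,0],0],[-0.7,[0,0,0],0],[-0.7,[0,0,0],0]])

```text
time: 23.35
tool_pos: [575.2, -56.8, 135.4]
tcp_rot: [180.0, 0.0, 96.9]
ft_force: [-0.5, -0.9, -1.0]
finger_gap: 26.7
grip_force: 40.7
```

>>> play_rows(increments=[[-0.7,[0,0,3],0],[-0.7,[0,0,3],0],[-0.7,[0,0,2],0],[-0.7,[0,0,0],0],[-0.7,[0,0,0],0]])

```text
time: 23.77
tool_pos: [575.0, -56.7, 127.0]
tcp_rot: [-180.0, -0.0, 96.9]
ft_force: [0.3, 0.2, -1.6]
finger_gap: 26.7
grip_force: 40.7
```

>>> play_rows(increments=[[-0.7,[0,0,2],0],[-0.7,[0,0,2],0],[-0.7,[0,0,0],0],[-0.7,[0,0,0],0]])

```text
time: 24.1
tool_pos: [575.0, -56.8, 123.1]
tcp_rot: [-180.0, -0.0, 96.9]
ft_force: [-0.1, 0.1, -1.9]
finger_gap: 26.7
grip_force: 40.7
```

Free entry, with the nose about 6 mm in. Continuing down to the balls.

>>> play_rows(increments=[[-0.7,[0,0,2],0],[-0.7,[0,0,2],0],[-0.7,[0,0,0],0],[-0.7,[0,0,0],0]])

```text
time: 24.43
tool_pos: [575.0, -56.8, 119.0]
tcp_rot: [-180.0, -0.0, 96.9]
ft_force: [-0.5, -0.3, -2.3]
finger_gap: 26.8
grip_force: 40.7
```

>>> play_rows(increments=[[-0.7,[0,0,1],0],[-0.7,[0,0,1],0],[-0.7,[0,0,0],0],[-0.7,[0,0,0],0]])

```text
time: 24.77
tool_pos: [575.3, -56.8, 117.5]
tcp_rot: [180.0, 0.0, 96.9]
ft_force: [0.6, -0.1, -1.0]
finger_gap: 27.2
grip_force: 40.9
```

>>> play_rows(increments=[[-0.7,[0,0,1],0],[-0.7,[0,0,0],0],[-0.7,[0,0,0],0]])

```text
time: 25.02
tool_pos: [575.5, -56.9, 117.2]
tcp_rot: [180.0, 0.0, 96.9]
ft_force: [-1.9, 0.7, 4.8]
finger_gap: 26.8
grip_force: 41.6
```

The balls are on the rim (5 N). Releasing and rising.

>>> play_rows(increments=[[0.2,[0,0,0],0],[0.2,[0,0,0],0],[0.2,[0,0,0],0],[0.2,[0,0,0],0],[0.2,[0,0,0],0],[0.2,[0,0,-10],0],[0.2,[0,0,-15],0],[0.2,[0,0,-20],0],[0.2,[0,0,-20],0],[0.2,[0,0,-5],0],[0.2,[0,0,0],0],[0.2,[0,0,0],0]])

```text
time: 26.02
tool_pos: [575.2, -56.8, 186.2]
tcp_rot: [180.0, 0.0, 96.9]
ft_force: [-1.5, 0.3, 0.2]
finger_gap: 51.2
grip_force: 0.0
```

>>> play_rows(increments=[[-1,[0,0,0],0],[-1,[0,0,0],0],[-1,[0,0,0],0],[-1,[0,0,0],0],[-1,[0,0,0],0],[-1,[0,0,0],0],[-1,[0,0,0],0],[-1,[0,0,0],0],[-1,[0,0,0],0],[-1,[0,0,0],0]])

```text
time: 26.85
tool_pos: [575.2, -56.8, 186.4]
tcp_rot: [180.0, 0.0, 96.9]
ft_force: [0.1, 0.3, 0.2]
finger_gap: 0.1
grip_force: 0.0
```

```bash
python3 - <<'E'
from h import *
S,o=look(["side","wrist","top"],["pin_head","lock_pin","clevis_hole"])
a=S[0]["color"][260:360,310:410]; b=S[1]["color"][190:400,215:425]
cv2.imwrite("pics/p11.png",cv2.cvtColor(np.hstack([cv2.resize(a,(400,400),interpolation=cv2.INTER_CUBIC),cv2.resize(b,(400,400))]),cv2.COLOR_RGB2BGR))
st=sense(); print(st["finger_gap"],st["tool_pos"],px(S[1],[575.5,-56.9,154]),px(S[0],[575.5,-56.9,154]),px(S[1],st["tool_pos"]))
E
```

```text
pin_head side 0.8 [573. -57. 130.] px [356. 317.]
pin_head wrist 0.9 [578. -56. 135.] px [328. 265.]
pin_head top 0.48 [574. -54. 132.] px [461. 257.]
lock_pin side 0.91 [577. -62.  64.] px [358. 342.]
lock_pin wrist 0.85 [576. -54.  62.] px [324. 226.]
lock_pin top 0.62 [578. -61.  65.] px [455. 257.]
clevis_hole wrist 0.69 [574. -55.  77.] px [320. 233.]
clevis_hole top 0.63 [578. -53.  76.] px [453. 257.]
0.5511128868872935 [575.15918352 -56.79783894 186.28689462] [322.52945021 279.64485191] [358.15391648 306.91765209] [321.75230919 310.11474716]
```

View pics/p11.png

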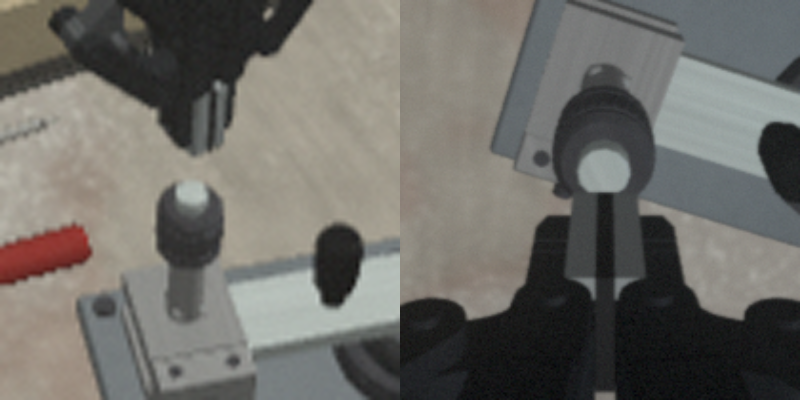

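The pin stands upright in the clevis with its button at (322,279) in the wrist view, exactly under the closed fingertips. Pressing down.

>>> play_rows(increments=[[-1,[0,0,8],0],[-1,[0,0,8],0],[-1,[0,0,8],0],[-1,[0,0,4],0],[-1,[0,0,2],0],[-1,[0,0,1],0],[-1,[0,0,1],0],[-1,[0,0,0],0],[-1,[0,0,0],0]])

```text
time: 28.2
tool_pos: [575.4, -56.8, 154.7]
tcp_rot: [180.0, 0.0, 96.9]
ft_force: [-0.3, -0.4, 0.2]
finger_gap: 0.1
grip_force: 0.0
```

>>> play_rows(increments=[[-1,[0,0,1],0],[-1,[0,0,1],0],[-1,[0,0,1],0],[-1,[0,0,0],0]])

```text
time: 28.53
tool_pos: [575.6, -56.9, 151.9]
tcp_rot: [179.9, 0.0, 96.9]
ft_force: [0.5, 0.4, 4.0]
finger_gap: -0.1
grip_force: 2.1
```

>>> play_rows(increments=[[-1,[0,0,1],0],[-1,[0,0,1],0],[-1,[0,0,1],0],[-1,[0,0,0],0]])

```text
time: 28.87
tool_pos: [574.9, -56.7, 147.8]
tcp_rot: [-180.0, -0.0, 96.9]
ft_force: [-0.4, 0.5, 1.3]
finger_gap: 0.1
grip_force: 0.6
```

>>> play_rows(increments=[[-1,[0,0,1],0],[-1,[0,0,1],0],[-1,[0,0,1],0],[-1,[0,0,0],0]])

```text
time: 29.2
tool_pos: [574.9, -56.7, 144.9]
tcp_rot: [-180.0, -0.0, 96.9]
ft_force: [0.3, 0.1, 1.3]
finger_gap: -0.1
grip_force: 0.6
```

Balls have passed the lug. Continuing with force watch.

>>> play_rows(increments=[[-1,[0,0,1.5],0],[-1,[0,0,1.5],0],[-1,[0,0,1.5],0],[-1,[0,0,1.5],0],[-1,[0,0,0],0]])

```text
time: 29.62
tool_pos: [575.0, -56.7, 138.9]
tcp_rot: [-180.0, -0.0, 96.9]
ft_force: [-0.0, 0.1, 1.2]
finger_gap: 0.1
grip_force: 0.9
```

>>> play_rows(increments=[[-1,[0,0,1.5],0],[-1,[0,0,1.5],0],[-1,[0,0,1.5],0],[-1,[0,0,1.5],0],[-1,[0,0,0],0]])

```text
time: 30.03
tool_pos: [574.9, -56.7, 132.8]
tcp_rot: [-180.0, -0.0, 96.9]
ft_force: [0.0, 0.9, 2.3]
finger_gap: 0.2
grip_force: 0.8
```

>>> play_rows(increments=[[-1,[0,0,1.5],0],[-1,[0,0,1.5],0],[-1,[0,0,1.5],0],[-1,[0,0,1.5],0],[-1,[0,0,0],0]])

```text
time: 30.45
tool_pos: [574.9, -56.7, 126.9]
tcp_rot: [-180.0, -0.0, 96.9]
ft_force: [0.8, 0.7, 1.9]
finger_gap: -0.3
grip_force: 1.1
```

>>> play_rows(increments=[[-1,[0,0,1.5],0],[-1,[0,0,1.5],0],[-1,[0,0,1.5],0],[-1,[0,0,1.5],0],[-1,[0,0,0],0]])

```text
time: 30.87
tool_pos: [574.8, -56.9, 120.7]
tcp_rot: [-180.0, 0.0, 96.9]
ft_force: [-0.6, -0.1, 1.7]
finger_gap: -0.1
grip_force: 0.8
```

>>> play_rows(increments=[[-1,[0,0,1.5],0],[-1,[0,0,1.5],0],[-1,[0,0,1.5],0],[-1,[0,0,1.5],0],[-1,[0,0,0],0]])

```text
time: 31.28
tool_pos: [574.9, -56.8, 114.9]
tcp_rot: [-180.0, -0.0, 96.9]
ft_force: [-0.0, -0.5, 2.0]
finger_gap: -0.0
grip_force: 1.1
```

>>> play_rows(increments=[[-1,[0,0,1.5],0],[-1,[0,0,1.5],0],[-1,[0,0,0],0]])

```text
time: 31.53
tool_pos: [575.0, -56.8, 111.9]
tcp_rot: [-180.0, -0.0, 96.9]
ft_force: [-0.1, 0.7, 2.8]
finger_gap: 0.3
grip_force: 1.3
```

>>> play_rows(increments=[[-1,[0,0,1.5],0],[-1,[0,0,1.5],0],[-1,[0,0,0],0]])

```text
time: 31.78
tool_pos: [575.1, -56.7, 108.9]
tcp_rot: [-180.0, -0.0, 96.9]
ft_force: [-0.5, 1.8, 3.4]
finger_gap: -0.4
grip_force: 1.5
```

>>> play_rows(increments=[[-1,[0,0,1],0],[-1,[0,0,1],0],[-1,[0,0,0],0]])

```text
time: 32.03
tool_pos: [575.1, -56.7, 107.1]
tcp_rot: [-180.0, -0.0, 96.9]
ft_force: [-0.8, 1.3, 4.0]
finger_gap: 0.0
grip_force: 1.9
```

>>> play_rows(increments=[[-1,[0,0,1],0],[-1,[0,0,1],0],[-1,[0,0,0],0]])

```text
time: 32.28
tool_pos: [575.1, -56.7, 105.2]
tcp_rot: [-180.0, -0.0, 96.9]
ft_force: [-2.1, 1.5, 5.7]
finger_gap: 0.2
grip_force: 2.4
```

>>> play_rows(increments=[[-1,[0,0,1],0],[-1,[0,0,0],0]])

```text
time: 32.45
tool_pos: [575.4, -56.8, 105.1]
tcp_rot: [180.0, 0.0, 96.9]
ft_force: [-3.5, 2.4, 7.8]
finger_gap: -0.1
grip_force: 4.2
```

>>> play_rows(increments=[[-1,[0,0,1],0],[-1,[0,0,1],0],[-1,[0,0,0],0]])

```text
time: 32.7
tool_pos: [576.0, -56.9, 105.0]
tcp_rot: [179.9, 0.0, 96.9]
ft_force: [-9.0, 2.9, 20.2]
finger_gap: 0.4
grip_force: 10.2
```

>>> play_rows(increments=[[-1,[0,0,-3],0],[-1,[0,0,-2],0],[-1,[0,0,-5],0],[-1,[0,0,-10],0],[-1,[0,0,-20],0],[-1,[0,0,-20],0],[-1,[0,0,-20],0],[-1,[0,0,0],0],[-1,[0,0,0],0],[-1,[0,0,0],0]])

```text
time: 33.53
tool_pos: [574.9, -56.9, 181.8]
tcp_rot: [-180.0, -0.0, 96.9]
ft_force: [-0.6, 0.4, -0.4]
finger_gap: -0.3
grip_force: 0.0
```

```bash
python3 - <<'E'
from h import *
S,o=look(["side","wrist"],["pin_head","lock_pin"])
a=S[0]["color"][260:360,310:410]; b=S[1]["color"][130:340,215:425]
cv2.imwrite("pics/p12.png",cv2.cvtColor(np.hstack([cv2.resize(a,(400,400),interpolation=cv2.INTER_CUBIC),cv2.resize(b,(400,400))]),cv2.COLOR_RGB2BGR))
for z in(110,114): print(z,[px(s,[575.5,-56.9,z]).round(1) for s in S])
def blob(s,zz,r):
    u,v=map(int,px(s,[575.5,-56.9,zz])); p=s["color"][v-r:v+r,u-r:u+r]; m=(p.min(axis=2)>150).astype(np.uint8)
    n,l,st,ce=cv2.connectedComponentsWithStats(m); i=1+st[1:,4].argmax(); return ce[i]+[u-r,v-r],st[i]
b=[blob(S[0],110,9),blob(S[1],110,16)]; print(b); print(*tri([(S[0],b[0][0]),(S[1],b[1][0])]))
E
```

```text
pin_head side 0.6 [574. -61.  88.] px [357. 333.]
pin_head wrist 0.91 [579. -59.  89.] px [329. 246.]
lock_pin wrist 0.95 [572. -53.  16.] px [320. 212.]
110 [array([357.2, 323.5]), array([323.9, 254. ])]
114 [array([357.3, 322. ]), array([323.9, 256.3])]
[(array([356.77142857, 324.28571429]), array([ 5,  7,  8,  7, 35], dtype=int32)), (array([323.23193916, 255.17490494]), array([  6,   8,  21,  19, 263], dtype=int32))]
[574.80788616 -57.72434005 109.27741596] [np.float64(0.3), np.float64(0.8)]
```

View pics/p12.png

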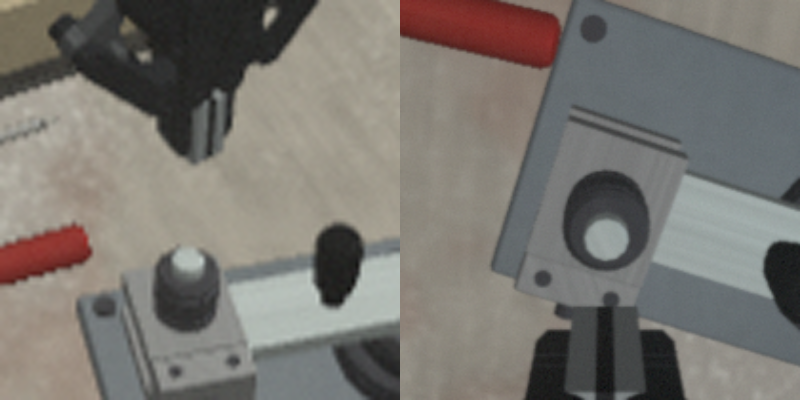

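The head sits on the clevis and the button is out: its top measures 109 mm, against 110 expected. Handing in.

```bash
python3 -c "
from bench import *
print(hand_in())"
```

```text
the job is handed in; nothing more can be done
None
```

The job is handed in (no verdict came back): the bush plate is shut against its stop and the long pin is home, its head on the clevis and its button sprung out; nothing else was touched.

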